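Set the focus and hold up the inspection camera's telescopic mast

ROBOT

A 6-joint arm with a two-finger parallel gripper is mounted at the origin on the work surface. World frame = base frame: x ahead of the robot, y to its left, z up, the work surface at z = 0. Lengths are in m, angles in rad, forces in N, time in s.
With the tool pointing down it reaches from about 0.35 to 0.775 m from the base axis. Payload 7.3 kg.
Tool frame: the origin (TCP) lies at the very end of the fingers, on their centre line; the grasp point (between the pads) lies robot.pinch_z behind it (robot.pinch_z is the distance from the TCP to the grasp point, in m); y points along the fingers, z is the direction in which the jaws open and shut, and the axes are right-handed (so a half turn about y gives the same grasp; the last joint's range is limited). The gripper opens to 92 mm and grips with 3 to 60 N. Pads are 19 mm wide; open, the fingers measure 130 mm over their backs; the gripper's body (75 mm by 190 mm) begins 47 mm behind the grasp point.
Start: joints at [1.01, 0.342, 1.524, -0, 1.275, -0.146], TCP at [0.212, 0.481, 0.227] pointing down, gripper open.
Joint ranges: [-2.53, 2.53], [-0.77, 2.02], [0.04, 2.7], [-1, 4.14], [0.28, 2.66], [-3.11, 3.11]. Speed limits (rad/s): [2.57, 2.57, 3.14, 3.14, 3.14, 3.14].

INTERFACE

Orientations are given as [roll, pitch, yaw] about the fixed x, y, z axes, in that order (R = Rz(yaw) Ry(pitch) Rx(roll)).
In Python, from cell import status, viewer, robot gives the robot as it stands. The module is installed in compiled form; this text tells all that it offers.
- The arm moves only by the shell command python3 -m pendant 'ROWS' [FORCE]. ROWS is JSON, a list that holds one entry, the list of rows, each a list of 7 numbers: the shift along the tool's x, y, z in cm, then the turn, a rotation vector about the tool's x, y, z in rad, then the finger opening in cm, from 0 to 9.18. A call has 1 to 20 rows; each row is the pose to reach, as a shift and turn from the pose commanded when the call began, along the tool's axes at that moment; what a row does not reach only later rows make up. A row lasts 1/10 s, in which the tool goes at most 50 mm and 8.59 degrees, less where a joint would pass 70% of its speed; a pose out of reach is approached as far as the arm can. A call with a gripper value outside its range is refused whole. The fingers move at their own pace and stop on an object; FORCE is the grip in N (left out, the last holds). Time passes only in rows, so rows that repeat a pose let the fingers close. It gives the time, the measured TCP pose, the force and the opening at its end, in the units of the state.
- status.observe(): the state, without advancing time (a new reading comes with each control period).
- viewer.read_camera(name): name is "side" or "top"; returns a dict with "image" (480x640x3 uint8, red, green, blue), "range_z" (480x640 float32, m along the optical axis (not along the pixel's ray), 0 where there is no reading), "fx", "fy", "cx", "cy" (pixels), "camera_from_world" (4x4, takes a point from world to camera coordinates). Camera axes: x right, y up, looking along -z (the intrinsics and any distortion apply to the point x, -y, -z); pixel columns grow to the right and rows downward; lengths in m; the calibration is good to about 2 mm. A picture is of the moment at which its call begins.
- robot.hand_in(): hands the job in, once; it reports no verdict.
The state is a dict: "time": time; "qpos": joint angles; "qvel": joint speeds; "joint_efforts": joint torques, N m; "tool_pos": TCP position; "tool_rot": TCP orientation; "contact_force": force on the tool from outside, world axes, zero at the start; "torque": the same for the moment, N m; "opening": finger opening in m.
Only numpy, scipy, OpenCV 4.12 (cv2) and the standard library are available. Lean on these libraries where they do the work, as an engineer would, in place of code of your own. Each camera call takes 0.05 s, during which the arm holds its last target. There are 200 camera calls.

TASK

Turn the focus knob on the black control box until its white pointer lines up with the orange index mark, and let go of it. Then squeeze in the red release button on the white grip of the inspection camera's telescopic mast and, keeping it squeezed, pull the mast straight up past its first stop to its second stop, the end of its travel. Finish while still gripping the mast and holding it fully extended, because its spring pulls it back down; leave the gearbox, screwdriver, screw tray and pump shell where they lie.

Things in the scene. Friction and masses are not known exactly. Their poses are not given: they have to be found in the camera images.
- camera_stand: inspection camera stand, screwed down; origin at the centre of the mast's axis on the underside of the foot, which lies on a blue mat 3 mm thick. z up. White foot plate 170 (x) x 110 (y) x 12 mm, reaching from x = -40 to +130 mm; aluminium outer tube 30 mm in diameter (38 mm black collar on top) up to z = 150 mm. The camera hangs on an arm on its +x side.
- mast (a joint): upward travel of the telescopic mast in m: 0 fully down (at the start), first stop 0.045, second stop (hard end) 0.090. Weight 3 N plus a return spring of 2.3 N (down) to 3.6 N (up); no latch at the second stop: let go, it sinks to 0.062, where the button catches. With the button out it cannot rise past 0.002 or, if raised, past 0.047. One orange ring shows on the inner tube at the first stop, two at the second.
- camera_lens (a point): centre of the camera's lens face, which looks down, 114 mm above the stand's origin when the mast is down and 90 mm to +x of the mast's axis. The camera is a black barrel 38 mm in diameter, top 69 mm above this point; it rises with the mast.
- mast_grip (a point): middle of the white grip on top of the mast, on its axis, 198 mm above the stand's origin when down; rises with the mast, axes as camera_stand. The grip is a block 26 (x) x 34 (y) mm, from 24 mm below to 22 mm above this point. Its +y face carries the red button, its -y face is plain: a pinch along y, 40 mm wide with the button out, 34.5 mm with it in, pushes the button in.
- button_face (a point): centre of the outer face of the red release button, 18 wide (x) x 30 high (z) mm, standing 6 mm out of the grip's +y face; it is pushed towards -y of the stand.
- release_button (a joint): how far the red button is pushed in, m: 0 out, 0.0055 fully in (0.5 mm proud). Spring: 2.7 N to start, 7.7 N fully in. The mast's catch is free from about 0.004 on; the button springs out when let go.
- control_box: black box 100 (x) x 110 (y) x 40 (z) mm, screwed down on the mat, origin at the centre of its underside; the focus knob stands in the middle of its top.
- focus_knob (a joint): angle of the focus knob in rad, counterclockwise seen from above positive, range -1.0 to 1.6; at 0 its white pointer points along the box's +x. It stays where it is left (friction 0.03 N m). From its starts it must always be turned counterclockwise, by 0.45 to 1.4 rad.
- knob_grip (a point): on the knob's axis, 66 mm above the box's underside, turning with the knob: its x points along the bar grip to the end with the white pointer, z up. The bar grip is 42 long (x) x 14 wide (y) mm, its top 11 mm above this point; it stands on a disc 44 mm in diameter whose top is 15 mm below this point.
- index_ring: flat aluminium ring round the knob, fixed, outer diameter 80, inner 52, 4 mm thick, lying on the box (its top 21 mm below knob_grip); its x axis points from the knob's axis to the orange index mark on it. Set when the knob's x lies along this x.
- index_mark (a point): the orange mark, 13 x 6 mm, on the ring's top, 33 mm from the knob's axis.
- gearbox: loose metal gearbox 62 x 34 x 38 mm lying on the stand's foot under the camera; origin at the centre of its underside. Leave alone.
- screwdriver: loose yellow-handled screwdriver, 190 mm long, lying on the mat. Leave alone.
- screw_tray: loose clear tray with screws, 75 x 60 x 22 mm, origin at the centre of its underside. Leave alone.
- pump_shell: loose open black half shell of an air pump, 75 x 150 x 35 mm, origin at the centre of its underside. Leave alone.
Not all that is in view belongs to the job. Leave any blue or yellow look-alike of the control_box alone.

How it is judged:
On the way, in this order (a step that is already met when the one before it is completed fails the run):
1. the focus knob's pointer is on the index mark (within 0.12 rad) and the knob is let go, the mast still down (angle between the x axis of knob_grip and the x axis of index_ring, either way round below 0.12 rad and contact force between the fingers and control_box below 0.1 N and value of joint mast below 0.01 m), for 0.2 s.
2. the release button is squeezed in with the mast still down (value of joint release_button above 0.004 m and value of joint mast below 0.01 m), for 0.1 s.
3. the mast is past its first stop with the button squeezed (value of joint release_button above 0.003 m and value of joint mast above 0.055 m).
At the end, for the whole second after the job is handed in: the mast stands still within 6 mm of its second stop (travel over 84 mm), held by the fingers (over 3 N) at its grip; the knob's pointer is within 0.12 rad of the index mark; gearbox, screwdriver, tray and shell are within 15 mm of where they began (value of joint mast above 0.084 m and velocity of joint mast between -0.01 and 0.01 m/s and contact force between the fingers and camera_stand above 3 N and distance between the grasp point and mast_grip below 0.045 m and angle between the x axis of knob_grip and the x axis of index_ring, either way round below 0.12 rad and distance of each of gearbox, screwdriver, screw_tray, pump_shell from where it was at the start of the episode below 0.015 m); the arm keeps its last pose, push and grip.
It fails at once if the gearbox is moved by more than 15 mm (distance of gearbox from where it was at the start of the episode above 0.015 m).
It fails at once if the screwdriver is moved by more than 15 mm (distance of screwdriver from where it was at the start of the episode above 0.015 m).
It fails at once if the screw tray is moved by more than 15 mm (distance of screw_tray from where it was at the start of the episode above 0.015 m).
It fails at once if the pump shell is moved by more than 15 mm (distance of pump_shell from where it was at the start of the episode above 0.015 m).
It also fails if it takes over 51 s, if anything falls off the work surface, if the arm or the gripper's body presses on something with over 40 N, if the wrist force passes 120 N, or if a joint passes its speed limit or range.

## Working session

There is one attempt and no reset: what is moved stays moved. The work goes in short steps, Python scripts to look and compute and a shell command to move; the robot and the scene stay as the last step left them, time stands still between calls to the robot, and variables do not carry over. Pictures are saved under pics/ and viewed, about 8 in all and at most 12, crops included, and the job is handed in when it is done.

```bash
mkdir -p pics
cat > h.py <<'E'
import numpy as np, cv2
from cell import status, viewer, robot
def cam(n):
    c=viewer.read_camera(n); c['im']=c['image'][:,:,::-1].copy(); return c
def ray(c,u,v):
    M=np.linalg.inv(c['camera_from_world']); d=np.array([(u-c['cx'])/c['fx'],-(v-c['cy'])/c['fy'],-1])
    return M[:3,3],M[:3,:3]@d
def onz(c,u,v,z):
    o,d=ray(c,u,v); return o+d*(z-o[2])/d[2]
def depth(c,u,v):
    o,d=ray(c,u,v); return o+d*c['range_z'][int(v),int(u)]
def proj(c,p):
    q=c['camera_from_world']@np.append(p,1); return np.array([c['cx']+c['fx']*q[0]/-q[2], c['cy']-c['fy']*q[1]/-q[2]])
E
python3 - <<'E'
from h import *
for n in('top','side'):
    c=cam(n); cv2.imwrite(f'pics/{n}0.png',c['im']); np.save(f'pics/{n}0.npy',c,allow_pickle=True); print(n,c['fx'],c['cx'],c['cy'],np.round(np.linalg.inv(c['camera_from_world']),3).tolist(),[k for k in c])
print(status.observe(),robot.pinch_z)
E
```

```text
top 528.2358377625304 320.6759626505915 245.6423917989575 [[0.023, 0.993, -0.114, 0.384], [-1.0, 0.023, -0.002, -0.159], [0.001, 0.114, 0.993, 1.29], [0.0, 0.0, 0.0, 1.0]] ['image', 'range_z', 'fx', 'fy', 'cx', 'cy', 'camera_from_world', 'im']
side 597.863037903485 311.9841180461551 246.5220050617042 [[-0.927, 0.263, -0.268, 0.036], [-0.376, -0.659, 0.652, 0.921], [-0.005, 0.705, 0.709, 1.342], [0.0, 0.0, 0.0, 1.0]] ['image', 'range_z', 'fx', 'fy', 'cx', 'cy', 'camera_from_world', 'im']
{'time': 0.1, 'qpos': array([ 1.01001462e+00,  3.42652049e-01,  1.52489063e+00,  3.24975676e-06,
        1.27542728e+00, -1.46000225e-01]), 'qvel': array([ 0.00233871, -0.0003249 , -0.0046554 , -0.00026893,  0.00066514,
        0.00034268]), 'joint_efforts': array([ 2.69413751e-03, -4.31999516e+01, -2.44696534e+01,  7.20267836e-02,
        5.25200833e-02, -8.51030700e-05]), 'tool_pos': array([0.2113564 , 0.48018569, 0.22612576]), 'tool_rot': array([-1.57215852e+00,  2.03447311e-04, -4.14782571e-01]), 'contact_force': array([ 6.07610187e-01, -2.06462135e-04, -2.05375235e-01]), 'torque': array([ 0.00332525, -0.0092288 ,  0.01110679]), 'opening': 0.0919425239986199} 0.0188
```

View pics/top0.png

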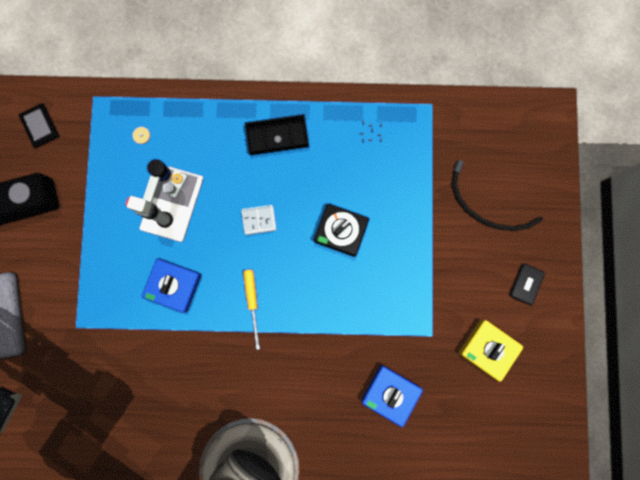

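View pics/side0.png

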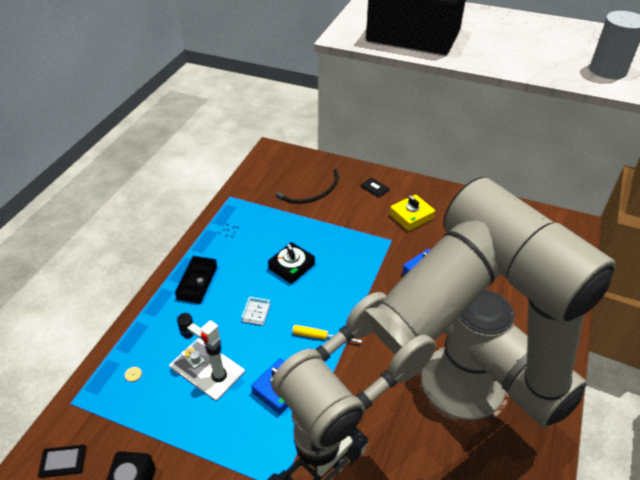

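The top view shows these knob boxes: black (341,229), blue (170,286), blue (393,396) and yellow (491,351). I choose the black one. The mast grip is near (135,203) with a red end on its left, the foot is near (170,205), and the camera is near (157,170). I'll check this in a close crop.

Run:
```python
from h import *
t=np.load('pics/top0.npy',allow_pickle=True).item(); s=np.load('pics/side0.npy',allow_pickle=True).item()
def crop(c,u,v,r=40): return cv2.resize(c['im'][v-r:v+r,u-r:u+r],(400,300) if 0 else (300,300),interpolation=cv2.INTER_CUBIC)
a=np.hstack([crop(t,341,229,30),crop(s,291,262,30)]); b=np.hstack([crop(t,160,200,50),crop(s,207,355,50)])
cv2.imwrite('pics/crop0.png',np.vstack([a,b]))
hsv=cv2.cvtColor(t['im'],cv2.COLOR_BGR2HSV)
# black box top outline: on the mat
sub=(hsv[...,2]<70).astype('uint8')[185:275,295:390]
sub=cv2.morphologyEx(sub,cv2.MORPH_CLOSE,np.ones((25,25)))
k=max(cv2.findContours(sub,0,2)[0],key=cv2.contourArea); r=cv2.minAreaRect(k); print('box',r)
bp=np.array([onz(t,x+295,y+185,.043) for x,y in cv2.boxPoints(r)]);print(bp.round(3), bp.mean(0), np.linalg.norm(np.diff(bp,axis=0),axis=1))
# green sticker, orange mark, red button
for c,n,(x0,y0,x1,y1) in((t,'top',(300,190,385,270)),(t,'top',(110,150,210,245)),(s,'side',(260,235,325,290)),(s,'side',(165,305,250,400))):
    h=cv2.cvtColor(c['im'],cv2.COLOR_BGR2HSV)[y0:y1,x0:x1]
    for nm,lo,hi in(('red',0,4),('red2',172,180),('orange',5,17),('green',50,75)):
        m=((h[...,0]>=lo)&(h[...,0]<=hi)&(h[...,1]>110)&(h[...,2]>90))
        if m.sum()>3:
            v,u=np.nonzero(m); print(n,nm,m.sum(),u.mean()+x0,v.mean()+y0,onz(t if n=='top' else s,u.mean()+x0,v.mean()+y0,.047 if x0>250 else .2).round(4))
```

```text
box ((45.59123992919922, 44.62408447265625), (44.426597595214844, 40.41111755371094), 19.98310661315918)
[[ 0.538 -0.138  0.043]
 [ 0.631 -0.169  0.043]
 [ 0.596 -0.269  0.043]
 [ 0.504 -0.238  0.043]] [ 0.56710729 -0.20330525  0.043     ] [0.09755378 0.10639351 0.09723524]
top orange 10 335.3 215.4 [ 0.6003 -0.1899  0.047 ]
top green 61 322.45901639344265 239.4262295081967 [ 0.5418 -0.1606  0.047 ]
side orange 8 279.0 257.25 [ 0.6013 -0.1904  0.047 ]
side green 27 293.3703703703704 270.0 [ 0.5407 -0.1588  0.047 ]
side red 46 204.08695652173913 336.7826086956522 [0.5912 0.2417 0.2   ]
```

View pics/crop0.png

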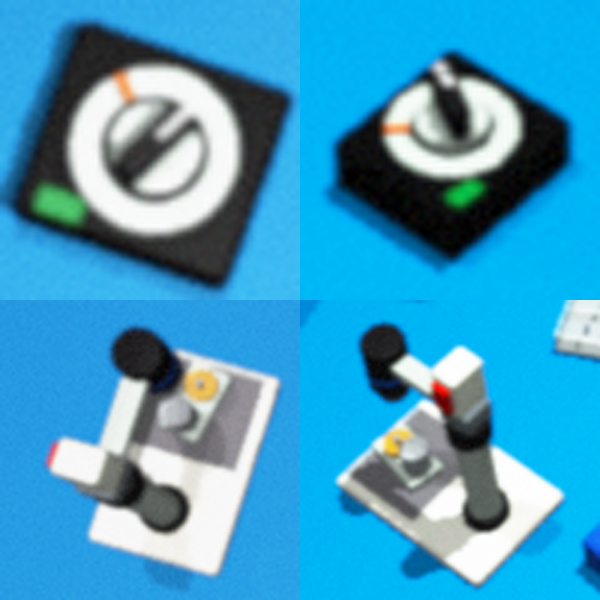

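The crops confirm the black box. Its knob pointer points up and right, towards (347,222) in the top view, and the orange mark is at (335,215). The grip's red button is on its left, at (127,202) in the top view and (204,337) in the side view. Next I'll measure axes and angles.

Run:
```python
from h import *
t=np.load('pics/top0.npy',allow_pickle=True).item(); s=np.load('pics/side0.npy',allow_pickle=True).item()
def cloud(c,x0,y0,x1,y1):
    vv,uu=np.mgrid[y0:y1,x0:x1]; P=np.array([depth(c,u,v) for u,v in zip(uu.ravel(),vv.ravel())]); return P,np.c_[uu.ravel(),vv.ravel()]
def rect(P,lab):
    r=cv2.minAreaRect((P[:,:2]*1000).astype('float32')); ev,w=np.linalg.eigh(np.cov(P[:,:2].T)); print(lab,len(P),'rect mm',np.round(r[0],1),np.round(r[1],1),round(r[2],1),'mean',P.mean(0).round(4),'ang',np.arctan2(w[1,1],w[0,1]).round(3))
# ring outer
h=cv2.cvtColor(t['im'],cv2.COLOR_BGR2HSV); m=((h[...,2]>110)&(h[...,1]<80)).astype('uint8'); w=np.zeros_like(m); w[195:265,310:375]=m[195:265,310:375]
k=max(cv2.findContours(w,0,1)[0],key=cv2.contourArea); Q=np.array([onz(t,u,v,.047) for u,v in k[:,0]]); (cx,cy),rad=cv2.minEnclosingCircle((Q[:,:2]*1000).astype('float32')); print('ring',cx,cy,rad, cv2.fitEllipse((Q[:,:2]*1000).astype('float32')))
for c,n,bk,bg in((t,'t',(300,190,385,270),(100,150,220,260)),(s,'s',(260,225,330,300),(160,300,260,410))):
    P,uv=cloud(c,*bk); q=(P[:,2]>.072)&(P[:,2]<.1); rect(P[q],n+' bar')
    im=c['im'][uv[:,1],uv[:,0]]; g=im.min(1)>110; 
    if (q&g).sum(): rect(P[q&g],n+' pointer'); print(uv[q&g].mean(0))
    P,uv=cloud(c,*bg); q=(P[:,2]>.21)&(P[:,2]<.24); rect(P[q],n+' griptop'); 
    hh=cv2.cvtColor(c['im'],cv2.COLOR_BGR2HSV)[uv[:,1],uv[:,0]]; r=((hh[:,0]<6)|(hh[:,0]>170))&(hh[:,1]>90)&(hh[:,2]>90); rect(P[r],n+' red') if r.sum()>3 else print('few red')
    im=c['im'][uv[:,1],uv[:,0]]; f=(im.min(1)>90)&(P[:,2]>.005)&(P[:,2]<.03); rect(P[f],n+' foot')
    q=(P[:,2]>.165)&(P[:,2]<.198)&(im.max(1)<70); rect(P[q],n+' camtop')
```

```text
ring 569.2332153320312 -204.6309356689453 41.98598861694336 ((568.2188720703125, -205.54812622070312), (78.19725799560547, 82.42615509033203), 28.66820526123047)
t bar 113 rect mm [ 569.7 -204.6] [13.8 41.5] 45.4 mean [ 0.5689 -0.2042  0.0802] ang 2.365
t pointer 40 rect mm [ 576.1 -208.4] [10.6 27.7] 37.8 mean [ 0.5776 -0.2112  0.0804] ang 2.15
[344.675 222.8  ]
t griptop 242 rect mm [586.4 227.6] [42.1 25.8] 74.2 mean [0.5855 0.2249 0.2214] ang 1.288
t red 7 rect mm [591.1 245.3] [ 3.3 12.8] 63.7 mean [0.5911 0.2453 0.2161] ang 2.717
t foot 2173 rect mm [637.  240.5] [167.6 174.5] 75.0 mean [0.6212 0.202  0.016 ] ang 2.729
t camtop 241 rect mm [626.7 200.2] [ 34.2 121.1] 89.1 mean [0.6661 0.1987 0.1834] ang 3.002
s bar 60 rect mm [ 568.5 -202. ] [15.3 48.1] 45.4 mean [ 0.5679 -0.2001  0.0806] ang 2.328
s pointer 16 rect mm [ 571.3 -208.7] [ 9.7 34.7] 45.4 mean [ 0.5739 -0.2113  0.0811] ang 2.478
[289.8125 247.0625]
s griptop 190 rect mm [585.1 229.8] [43.2 28.1] 77.3 mean [0.5839 0.2311 0.2205] ang 1.278
s red 55 rect mm [589.3 245.7] [10.6 18.9] 72.7 mean [0.5872 0.2464 0.2085] ang 2.943
s foot 2001 rect mm [636.1 129.5] [194.1 333.3] 4.6 mean [0.6167 0.1879 0.0157] ang 1.52
s camtop 179 rect mm [629.7 222.5] [ 33.8 123.9] 68.6 mean [0.6601 0.2115 0.1821] ang 2.77
```

Measurements:
- **Knob axis:** about (0.569, -0.2045), pointer angle about -0.777, mark angle about 0.43, so the turn is about +1.2 rad. Bar measures 41.5 x 13.8 mm at z 0.080, as described.
- **Mast axis:** about (0.5855, 0.2245), yaw about -0.29.

I'll go above the knob now.

```bash
python3 -m pendant '[[[60.3,8.6,-48.2,0,0.362,0,5],[60.3,8.6,-48.2,0,0.362,0,5],[60.3,8.6,-48.2,0,0.362,0,5],[60.3,8.6,-48.2,0,0.362,0,5],[60.3,8.6,-48.2,0,0.362,0,5],[60.3,8.6,-48.2,0,0.362,0,5],[60.3,8.6,-48.2,0,0.362,0,5],[60.3,8.6,-48.2,0,0.362,0,5],[60.3,8.6,-48.2,0,0.362,0,5],[60.3,8.6,-48.2,0,0.362,0,5],[60.3,8.6,-48.2,0,0.362,0,5],[60.3,8.6,-48.2,0,0.362,0,5],[60.3,8.6,-48.2,0,0.362,0,5],[60.3,8.6,-48.2,0,0.362,0,5],[60.3,8.6,-48.2,0,0.362,0,5],[60.3,8.6,-48.2,0,0.362,0,5],[60.3,8.6,-48.2,0,0.362,0,5],[60.3,8.6,-48.2,0,0.362,0,5],[60.3,8.6,-48.2,0,0.362,0,5],[60.3,8.6,-48.2,0,0.362,0,5]]]' 10
python3 - <<'E'
from h import *
c=cam('side'); s=c['im'][180:330,210:410]
t=cam('top'); k=t['im'][155:305,240:440]
cv2.imwrite('pics/hover.png',np.vstack([cv2.resize(s,(600,300)) if 0 else cv2.resize(s,(400,300)),cv2.resize(k,(400,300))])); print(status.observe()['qpos'])
E
```

```text
time: 2.1
tool_pos: [0.5689, -0.2024, 0.1411]
tool_rot: [-1.571, 0.0, -0.775]
contact_force: [-0.1, -0.1, -0.6]
opening: 0.0499
[-4.68901744e-01  5.59691872e-01  1.41695071e+00  1.14640612e-04
  1.16447815e+00 -1.26424012e+00]
```

View pics/hover.png

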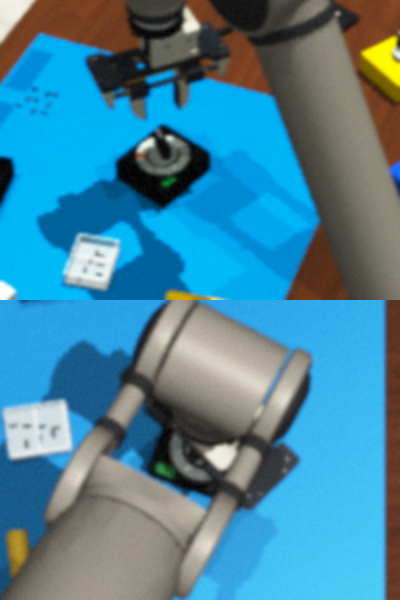

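The side view shows the fingers straddling the knob's bar from above (crop (138,105) and (182,98)), aligned with it. I'll descend and pinch.

```bash
python3 -m pendant '[[[0,2,0,0,0,0,5],[0,4,0,0,0,0,5],[0,6,0,0,0,0,5],[0,7.2,0,0,0,0,5],[0,8,0,0,0,0,5],[0,8,0,0,0,0,5],[0,8,0,0,0,0,5]]]' 10
python3 -m pendant '[[[0,0,0,0,0,0,0.8],[0,0,0,0,0,0,0.8],[0,0,0,0,0,0,0.8],[0,0,0,0,0,0,0.8],[0,0,0,0,0,0,0.8],[0,0,0,0,0,0,0.8]]]' 10
```

```text
time: 2.9
tool_pos: [0.5696, -0.2037, 0.0614]
tool_rot: [-1.57, -0.001, -0.777]
contact_force: [1.3, -0.5, 0.1]
opening: 0.0497
time: 3.5
tool_pos: [0.5687, -0.2044, 0.0609]
tool_rot: [-1.572, -0.0, -0.777]
contact_force: [-3.5, -3.9, 1.7]
opening: 0.0141
```

The bar is gripped (opening 14.1 mm). Now I'll turn it 1.2 rad counterclockwise.

```bash
python3 -m pendant '[[[0,0,0,0,-0.1,0,0.8],[0,0,0,0,-0.2,0,0.8],[0,0,0,0,-0.3,0,0.8],[0,0,0,0,-0.4,0,0.8],[0,0,0,0,-0.5,0,0.8],[0,0,0,0,-0.6,0,0.8],[0,0,0,0,-0.7,0,0.8],[0,0,0,0,-0.8,0,0.8],[0,0,0,0,-0.9,0,0.8],[0,0,0,0,-1.0,0,0.8],[0,0,0,0,-1.1,0,0.8],[0,0,0,0,-1.15,0,0.8],[0,0,0,0,-1.2,0,0.8],[0,0,0,0,-1.2,0,0.8],[0,0,0,0,-1.2,0,0.8]]]' 15
python3 -m pendant '[[[0,0,0,0,0,0,5],[0,0,0,0,0,0,5],[0,0,0,0,0,0,5],[0,0,0,0,0,0,5],[0,0,0,0,0,0,5],[0,-3,0,0,0,0,5],[0,-6,0,0,0,0,5],[0,-10,0,0,0,0,5],[0,-14,0,0,0,0,5],[0,-16,0,0,0,0,5],[0,-16,0,0,0,0,5]]]'
python3 - <<'E'
from h import *
c=cam('side'); cv2.imwrite('pics/turned.png',cv2.resize(c['im'][225:300,250:350],(800,600),interpolation=cv2.INTER_CUBIC)); np.save('pics/turned.npy',c,allow_pickle=True)
vv,uu=np.mgrid[225:300,250:335]; P=np.array([depth(c,u,v) for u,v in zip(uu.ravel(),vv.ravel())]); q=(P[:,2]>.072)&(P[:,2]<.09); B=P[q]
r=cv2.minAreaRect((B[:,:2]*1000).astype('float32')); ev,w=np.linalg.eigh(np.cov(B[:,:2].T)); print(q.sum(),r,np.arctan2(w[1,1],w[0,1]))
E
```

```text
time: 5.0
tool_pos: [0.5685, -0.2053, 0.0609]
tool_rot: [-1.572, 0.002, 0.423]
contact_force: [-3.0, -6.6, 1.9]
opening: 0.0136
time: 6.1
tool_pos: [0.5707, -0.2042, 0.2245]
tool_rot: [-1.576, -0.005, 0.423]
contact_force: [0.1, -0.1, 0.4]
opening: 0.0499
72 ((569.0669555664062, -202.12841796875), (42.16936111450195, 20.92827606201172), 27.143606185913086) -2.70487061840315
```

View pics/turned.png

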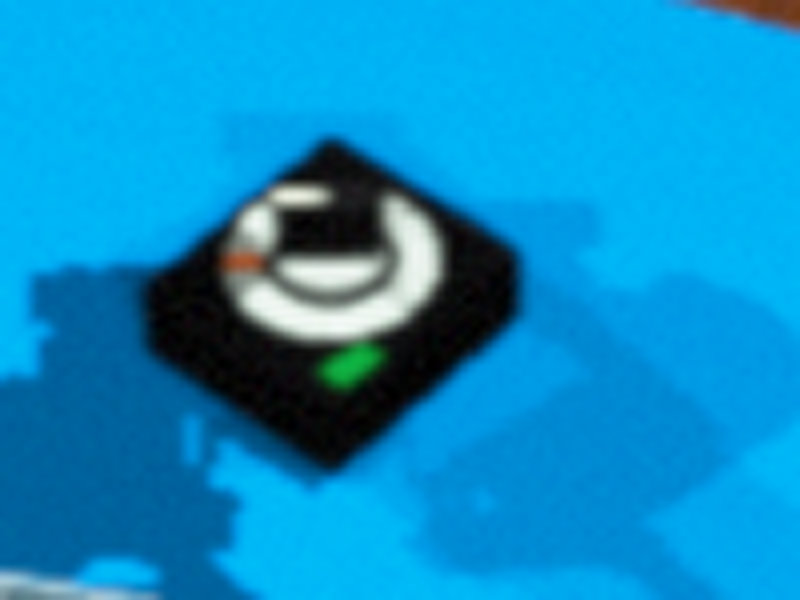

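The bar now lies at 0.437 rad, against the mark at about 0.43. In the side crop the white pointer at (300,195) is parallel to the orange mark at (242,262). I'll move above the mast and check the knob in the top view from there.

```bash
python3 -m pendant '[[[0,-4,0,0,0,0,7],[0,-6.9,0,0,0,0,7],[5,-6.9,10,0,0.2,0,7],[19.1,-6.9,38.4,0,0.713,0,7],[19.1,-6.9,38.4,0,0.713,0,7],[19.1,-6.9,38.4,0,0.713,0,7],[19.1,-6.9,38.4,0,0.713,0,7],[19.1,-6.9,38.4,0,0.713,0,7],[19.1,-6.9,38.4,0,0.713,0,7],[19.1,-6.9,38.4,0,0.713,0,7],[19.1,-6.9,38.4,0,0.713,0,7],[19.1,-6.9,38.4,0,0.713,0,7],[19.1,-6.9,38.4,0,0.713,0,7],[19.1,-6.9,38.4,0,0.713,0,7],[19.1,-6.9,38.4,0,0.713,0,7],[19.1,-6.9,38.4,0,0.713,0,7]]]' 35
python3 - <<'E'
from h import *
t=cam('top'); s=cam('side')
a=cv2.resize(t['im'][199:259,311:371],(300,300),interpolation=cv2.INTER_CUBIC); b=cv2.resize(s['im'][270:420,130:280],(300,300),interpolation=cv2.INTER_CUBIC)
cv2.imwrite('pics/hover2.png',np.hstack([a,b]))
vv,uu=np.mgrid[195:265,305:380]; P=np.array([depth(t,u,v) for u,v in zip(uu.ravel(),vv.ravel())]); q=(P[:,2]>.072)&(P[:,2]<.09); B=P[q]
r=cv2.minAreaRect((B[:,:2]*1000).astype('float32')); ev,w=np.linalg.eigh(np.cov(B[:,:2].T)); print(q.sum(),r,np.arctan2(w[1,1],w[0,1]))
h=cv2.cvtColor(t['im'],cv2.COLOR_BGR2HSV)[195:265,310:375]; m=((h[...,0]>=4)&(h[...,0]<=18)&(h[...,1]>80)&(h[...,2]>70)); v,u=np.nonzero(m); p=onz(t,u.mean()+310,v.mean()+195,.048); print('mark',m.sum(),p, [np.arctan2(p[1]-y,p[0]-x) for x,y in((.569,-.2045),np.array(r[0])/1000)])
vv,uu=np.mgrid[300:410,160:260]; P=np.array([depth(s,u,v) for u,v in zip(uu.ravel(),vv.ravel())]); q=(P[:,2]>.212)&(P[:,2]<.232); print('grip top',q.sum(),cv2.minAreaRect((P[q][:,:2]*1000).astype('float32')),P[q].mean(0))
E
```

```text
time: 7.75
tool_pos: [0.5859, 0.2236, 0.2897]
tool_rot: [-1.571, 0.0, -0.292]
contact_force: [0.1, -0.4, 0.1]
opening: 0.07
110 ((570.0552978515625, -204.51651000976562), (42.08672332763672, 14.697070121765137), 24.932785034179688) -2.71919677316307
mark 16 [ 0.6002931  -0.18917565  0.048     ] [np.float64(0.4553768597225617), np.float64(0.46950279630335295)]
grip top 180 ((585.9411010742188, 230.6765594482422), (40.47303771972656, 29.77726936340332), 76.8627700805664) [0.58422002 0.23082146 0.22098076]
```

View pics/hover2.png

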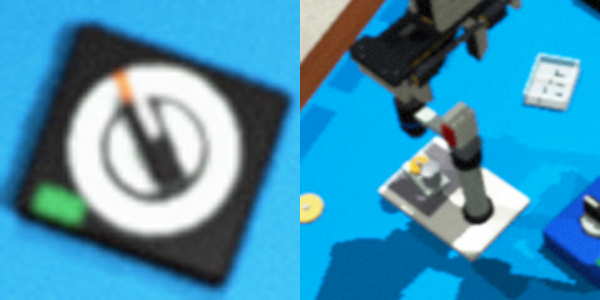

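The knob is set: the bar is at about 0.43 and the mark at about 0.455. In the top crop the pointer runs straight onto the orange mark at (122,85). The gripper is above the mast with the red button facing +y. I'll descend and squeeze.

```bash
python3 -m pendant '[[[0,2,0.15,0,0,0,7],[0,5,0.15,0,0,0,7],[0,8,0.15,0,0,0,7],[0,10,0.15,0,0,0,7],[0,10.8,0.15,0,0,0,7],[0,10.8,0.15,0,0,0,7],[0,10.8,0.15,0,0,0,7]]]' 35
python3 -m pendant '[[[0,0,0,0,0,0,2.5],[0,0,0,0,0,0,2.5],[0,0,0,0,0,0,2.5],[0,0,0,0,0,0,2.5],[0,0,0,0,0,0,2.5],[0,0,0,0,0,0,2.5],[0,0,0,0,0,0,2.5],[0,0,0,0,0,0,2.5],[0,0,0,0,0,0,2.5],[0,0,0,0,0,0,2.5]]]' 35
```

```text
time: 8.55
tool_pos: [0.5867, 0.2264, 0.183]
tool_rot: [-1.57, -0.002, -0.29]
contact_force: [0.6, 0.4, 1.1]
opening: 0.0702
time: 9.55
tool_pos: [0.5859, 0.2253, 0.1821]
tool_rot: [-1.573, -0.0, -0.289]
contact_force: [-2.3, -4.2, 3.3]
opening: 0.0339
```

The opening is 33.9 mm, so the button is fully in. I'll pull up.

```bash
python3 -m pendant '[[[0,-0.5,0,0,0,0,2.5],[0,-1.2,0,0,0,0,2.5],[0,-2,0,0,0,0,2.5],[0,-2.8,0,0,0,0,2.5],[0,-3.6,0,0,0,0,2.5],[0,-4.4,0,0,0,0,2.5],[0,-5.2,0,0,0,0,2.5],[0,-6,0,0,0,0,2.5],[0,-6.8,0,0,0,0,2.5],[0,-7.6,0,0,0,0,2.5],[0,-8.2,0,0,0,0,2.5],[0,-8.6,0,0,0,0,2.5],[0,-8.9,0,0,0,0,2.5],[0,-9.1,0,0,0,0,2.5],[0,-9.1,0,0,0,0,2.5],[0,-9.1,0,0,0,0,2.5]]]' 35
python3 - <<'E'
from h import *
s=cam('side');cv2.imwrite('pics/up.png',cv2.resize(s['im'][230:430,110:310],(600,600),interpolation=cv2.INTER_CUBIC)); np.save('pics/up.npy',s,allow_pickle=True)
print(status.observe()['contact_force'])
E
```

```text
time: 11.15
tool_pos: [0.5858, 0.2253, 0.2717]
tool_rot: [-1.573, 0.001, -0.29]
contact_force: [0.5, -7.3, -5.4]
opening: 0.0341
[-0.48578845 -6.39006778 -6.74715679]
```

View pics/up.png

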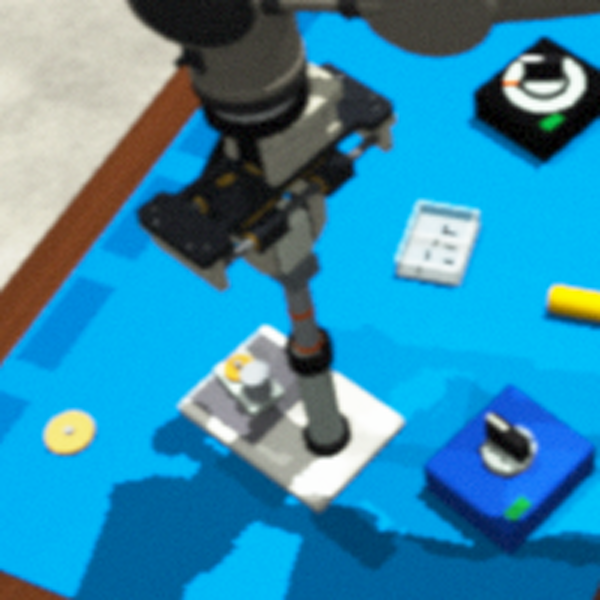

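The tube is well out, with an orange ring at (303,315) and perhaps a second near the collar. The load of -6.7 N is about the weight plus the spring, so the end stop isn't reached yet. I'll ease up until the force rises.

```bash
python3 -m pendant '[[[0,-0.1,0,0,0,0,2.5],[0,-0.2,0,0,0,0,2.5],[0,-0.3,0,0,0,0,2.5],[0,-0.3,0,0,0,0,2.5],[0,-0.3,0,0,0,0,2.5],[0,-0.3,0,0,0,0,2.5],[0,-0.3,0,0,0,0,2.5]]]' 35
```

```text
time: 11.9
tool_pos: [0.5857, 0.2253, 0.2722]
tool_rot: [-1.575, 0.004, -0.29]
contact_force: [2.0, -5.1, -17.2]
opening: 0.0345
```

The force rose to -17 N with a rise of only 0.5 mm, so the hard stop is reached (tool travel 0.1821 to 0.2722 is 90.1 mm). One last look before handing in.

```bash
python3 -m pendant '[[[0,0,0,0,0,0,2.5],[0,0,0,0,0,0,2.5],[0,0,0,0,0,0,2.5],[0,0,0,0,0,0,2.5],[0,0,0,0,0,0,2.5]]]' 35
python3 - <<'E'
from h import *
s=cam('side');t=cam('top');t0=np.load('pics/top0.npy',allow_pickle=True).item()
f=lambda c,y,x,r:cv2.resize(c['im'][y-r:y+r,x-r:x+r],(400,300) if 0 else (300,300),interpolation=cv2.INTER_CUBIC)
cv2.imwrite('pics/fin.png',np.hstack([f(s,340,212,25),f(t,229,341,30)]))
def cen(c,lo,hi,b):
    x0,y0,x1,y1=b;h=cv2.cvtColor(c['im'],cv2.COLOR_BGR2HSV)[y0:y1,x0:x1];m=(h[...,0]>=lo)&(h[...,0]<=hi)&(h[...,1]>100)&(h[...,2]>90) if hi<100 else h[...,1]<90
    v,u=np.nonzero(m);return (u.mean()+x0).round(1),(v.mean()+y0).round(1),m.sum()
for n,a in(('driver',(15,30,(235,260,270,320))),('tray',(0,180,(235,198,282,242)))): print(n,cen(t0,*a),cen(t,*a))
E
```

```text
time: 12.4
tool_pos: [0.5857, 0.2253, 0.2722]
tool_rot: [-1.575, 0.004, -0.29]
contact_force: [2.2, -4.7, -16.1]
opening: 0.0341
driver (np.float64(249.9), np.float64(289.0), np.int64(360)) (np.float64(250.0), np.float64(288.9), np.int64(358))
tray (np.float64(258.5), np.float64(219.5), np.int64(814)) (np.float64(258.4), np.float64(219.5), np.int64(817))
```

View pics/fin.png

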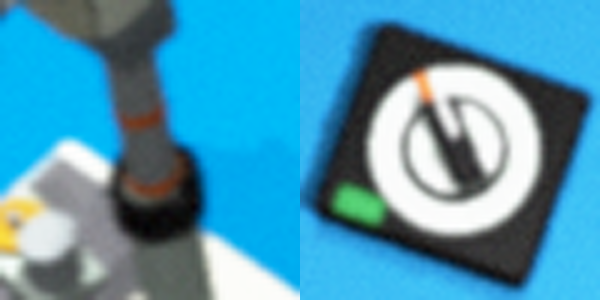

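The picture shows two orange rings on the inner tube, at (140,118) and (155,185), so the mast is at its second stop. The pointer is on the orange mark at (422,85), and the arm is steady.

```bash
python3 -c "
from cell import robot
print(robot.hand_in())"
```

```text
the job is handed in; nothing more can be done
None
```

The job is done and handed in, at about 12.5 s on the robot's clock; no verdict was reported.

- **Knob:** I turned it about 1.2 rad counterclockwise and let go. The bar then measured 0.42–0.44 rad against the index mark at 0.43–0.47 rad, so it is within the 0.12 rad allowed. The last top view shows the pointer on the mark.
- **Mast:** I squeezed the grip at 35 N until the opening read 34 mm, which means the button is fully in, then pulled straight up. The tool rose 90.1 mm, the load jumped from about -7 N to -16 N at the hard stop, and two orange rings show. The arm is still gripping and holding it there.
- **Loose items:** The screwdriver and tray moved by no more than 0.1 pixel in the top view. The gearbox looks in place in the side view. I did not measure the pump shell, but the arm did not go near it.
- **Disagreement:** The top and side views differed by about 3 mm on where the grip stood along y. I aimed between the two, which left a sideways load of about 5 N while holding.

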